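# Reject the weak wick clip

### The arm

A 6-joint arm with a two-finger parallel gripper is mounted at the origin on a cart in front of the work surface, level with it; the furniture and walls round the work are solid. World frame = base frame: x ahead of the robot, y to its left, z up, the work surface at z = 0. Lengths are in m, angles in rad, forces in N, time in s.
With the tool pointing down it reaches from about 0.3 to 0.875 m from the base axis. Payload 6.4 kg.
Tool frame: the origin (TCP) lies midway between the tips of the shut fingers; the grasp point (between the pads) lies 19 mm behind it (ctrl.pinch_z is the distance from the TCP to the grasp point, in m); z points along the fingers, y is the line along which they close (so a half turn about z gives the same grasp; the last joint's range is limited). The gripper opens to 85 mm and grips with 20 to 120 N. Pads are 22 mm wide; open, the fingers measure 114 mm over their backs; the gripper's body (76 mm by 85 mm) begins 54 mm behind the grasp point. The pads swing forward as they close: fully open they stand 13 mm farther back than shut.
Start: joints at [0.979, 0.181, 1.607, -0, 1.354, -0.206], TCP at [0.216, 0.533, 0.2] pointing down, gripper open.
Joint ranges: [-2.99, 2.99], [-0.89, 2.07], [0.3, 2.58], [-1.14, 4.28], [0, 2.63], [-3.12, 3.12]. Speed limits (rad/s): [2.57, 2.57, 3.01, 3.14, 3.14, 3.14].

### API

Orientations are given as a unit quaternion [w, x, y, z].
In Python, from bench import ctrl gives the robot as it stands.
- The arm moves only by the tool apply_moves, never from a script. Its argument "moves" is a list of rows, each an object with "jaw": the opening, from 0 (shut) to 1 (fully open); "offset": the shift along the tool's x, y, z in mm, a list of three; "rot": the turn, a rotation vector about the tool's x, y, z in degrees, a list of three. In form: [{"jaw": jaw, "offset": [dx, dy, dz], "rot": [ax, ay, az]}, ...]. A call has exactly 5 rows; each row shifts and turns the commanded pose from where the row before left it, along the tool's axes as they then stand; what a row does not reach is not made up. A row lasts 1/8 s, in which the tool goes at most 62.5 mm and 10.7 degrees, less where a joint would pass 70% of its speed; a pose out of reach is approached as far as the arm can. A call is refused whole if a number of a shift passes 62.5 or a number of a turn 10.7, either way. A call with a gripper value outside its range is refused whole. The fingers move at their own pace and stop on an object; the grip force is fixed at half the most. Time passes only in rows, so rows that do not move let the fingers close, or fill a call up. It gives the time, the measured TCP pose, the force, the opening and the grip force at its end, in the units of the state.
- ctrl.get_obs(): the state, without advancing time (a new reading comes with each control period).
- ctrl.camera(name): name is "scene" or "top" or "wrist"; returns (picture, depth): 420x560x3 uint8, red, green, blue; 420x560 float32, m along the optical axis (not along the pixel's ray), 0 where there is no reading.
- ctrl.camera_params(name): a dict with "K" (3x3 intrinsics, pixels), "cam_to_world" (4x4, takes a point from camera to world coordinates); the wrist camera has in their place "mount" (4x4, takes a point from camera to tool coordinates, whose origin is the TCP and whose axes are the flange's). Camera axes: x right, y down, z forward; pixel columns grow to the right and rows downward; lengths in m; the calibration is good to about 2 mm. A picture is of the moment at which its call begins: read the wrist's pose just before it. camera_params takes no time and is no camera call.
- ctrl.hand_in(): hands the job in; it is judged then, once.
Trained networks look in the newest picture that a camera, given by its name, has taken for a name from the list of things; names that differ only in an ending like _2 or _b are one class to them, and where a whole thing is asked for, a point or a joint stands for the part that bears it (a point fixed in the world has none). Each returns a list of dicts, best first, with "score" (0 to 1); they miss things now and then, are a little off and sometimes report something else, mostly with a low value. They report only what shows in the picture. A call takes as long as a camera call.
- ctrl.outline_of(camera, target): "region" (420x560 bool, what is visible of it) and "position" ([column, row] in pixels, amid what is visible of it).
The state is a dict: "time_s": time; "q": joint angles; "dq": joint speeds; "joint_efforts": joint torques, N m; "eef_pos": TCP position; "eef_rot": TCP orientation; "wrist_force": force on the tool from outside, world axes, zero at the start; "torque": the same for the moment, N m; "opening": opening from 0.0 (shut) to 1.0 (fully open); "grasp_force": force on a finger pad.
Only numpy, scipy, OpenCV 4.12 (cv2) and the standard library are available. Lean on these libraries where they do the work, as an engineer would, in place of code of your own. Each camera call takes 0.05 s, during which the arm holds its last target. There are 200 camera calls.

### The job

One of the three wooden spring clips on the table has lost its spring. Squeeze the handles of the clips to feel which one gives way easily, pick that weak clip up by its fully squeezed handles and lay it down in the shallow wooden tray; leave the two sound clips lying where they are, without lifting them.

Things in the scene. Friction and masses are not known exactly. Their poses are not given: they have to be found in the camera images.
- clip_a_handles (a point): One of three identical-looking wooden spring clips (big pegs), lying on its side: 114 long, 18 high, 47 mm over the ends of its splayed handles. This point: midway between the handles, half-way up (9 mm above the table), where to squeeze. +x points along the clip to the jaws (tips 90 mm away; handles end 24 mm the other way), y is the line along which the handles close, z up. May be sound or weak.
- clip_b_handles (a point): Clip like clip_a, same size, same point and axes; may be sound or weak. All clips: at this point about 36 mm wide over the handles at rest, 21 mm when squeezed right home, where the clip is firm and can be lifted. It may turn about 10 degrees as it is squeezed.
- clip_c_handles (a point): Clip like clip_a, same size, same point and axes; may be sound or weak. All clips: a sound clip yields less than 2 mm to a 20 N squeeze between the handles, and no gripper can squeeze it home; the weak one goes right home at 5 N.
- tray_in (a point): shallow open plywood tray for rejects, fixed, 200 mm (its x) by 160 mm (its y) outside and 45 mm high, walls and floor 6 mm thick. This point is the centre of its inner floor, 6 mm above the table; z up.

How it is judged:
By the outcome, as a careful person would: the job done as asked, in the order asked, and still so for the second after the job is handed in, with the robot touching nothing.
It also fails if it takes over 54 s, if anything falls off the work surface, if the arm or the gripper's body presses on something with over 40 N, if the wrist force passes 120 N, or if a joint passes its speed limit or range.

## Working session

There is one attempt and no reset: what is moved stays moved. The work goes in short steps, Python scripts to look and compute and a tool call to move; the robot and the scene stay as the last step left them, time stands still between calls to the robot, and variables do not carry over. Pictures are saved under pics/ and viewed, at most 10 in all, crops included, and the job is handed in when it is done.

Besides the shell and the picture viewer there is one more tool, called after ">>>" by a JSON object that holds its "api" and its "payload", one argument or row to a line. apply_moves: Moves the arm, as the interface text tells. Its arguments: {"type":"object","properties":{"moves":{"type":"array"}},"required":["moves"]}

```bash
mkdir -p pics; cat > h.py <<'E'
import numpy as np, cv2
from bench import ctrl
def world(cam,depth,region):
    P=ctrl.camera_params(cam);K=np.array(P["K"]);T=np.array(P["cam_to_world"])
    v,u=np.nonzero(region&(depth>0));d=depth[v,u]
    p=np.stack([(u-K[0,2])/K[0,0]*d,(v-K[1,2])/K[1,1]*d,d],1)
    return p@T[:3,:3].T+T[:3,3]
E
python3 - <<'E'
from h import *
print(ctrl.get_obs())
im,d=ctrl.camera("top"); 
for t in ["clip_a_handles","tray_in"]:
    for r in ctrl.outline_of("top",t):
        p=world("top",d,r["region"])
        print(t,round(r["score"],2),r["position"],r["region"].sum(),end=' ')
        if len(p)>5:
            print(np.median(p,0).round(3),cv2.minAreaRect((p[:,:2]*1000).astype(np.float32)),np.percentile(p[:,2],[2,50,98]).round(3))
cv2.imwrite("pics/top.png",im[:,:,::-1])
im,d=ctrl.camera("scene");cv2.imwrite("pics/scene.png",im[:,:,::-1])
E
```

```text
{'time_s': 0.0, 'q': array([ 9.78707033e-01,  1.81557921e-01,  1.60801060e+00, -3.03555257e-06,
        1.35375079e+00, -2.06271323e-01]), 'dq': array([ 0.00043859,  0.00071615,  0.00023045, -0.00043474, -0.00028841,
        0.00151204]), 'joint_efforts': array([ 9.08411894e-04, -4.44855416e+01, -3.51349354e+01,  4.66305863e-06,
        8.79600935e-03,  3.82620948e-07]), 'eef_pos': array([0.2160133 , 0.53224136, 0.19867343]), 'eef_rot': array([-3.34179298e-04,  1.91714335e-01,  9.81450390e-01, -7.96030978e-04]), 'wrist_force': array([ 0.67671528, -0.04333548,  0.1659825 ]), 'torque': array([-0.04811576,  0.02100516,  0.05134883]), 'grasp_force': 0.0, 'opening': 1.0028711780953068}
clip_a_handles 0.5 [158.1, 199.4] 167 [0.549 0.352 0.017] ((560.4326782226562, 357.2625732421875), (114.07525634765625, 18.12755584716797), 5.608956813812256) [0.001 0.017 0.021]
tray_in 0.82 [387.8, 198.8] 4126 [ 0.563 -0.316  0.007] ((561.0582275390625, -318.7722473144531), (178.93145751953125, 201.42987060546875), 85.60076141357422) [0.001 0.007 0.046]
```

View pics/top.png

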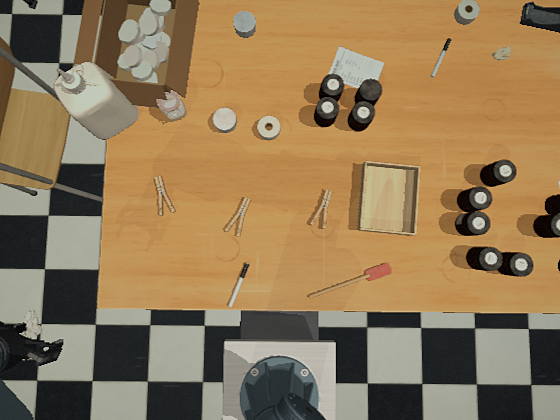

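View pics/scene.png

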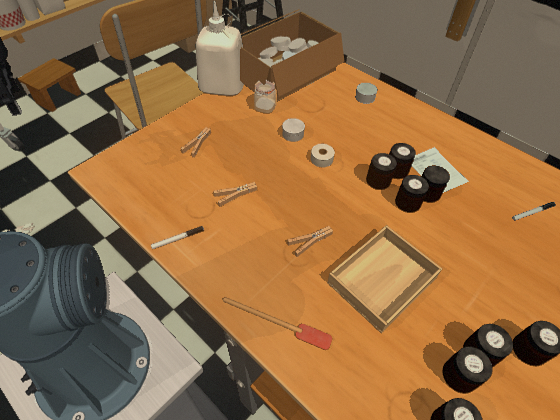

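Three clips show at about (164,196), (237,216) and (321,209), with the tray at (389,199). Next I'll fit the clip outlines by height.

```bash
python3 - <<'E'
from h import *
im,d=ctrl.camera("top")
c=cv2.resize(im[165:245,140:345],None,fx=3.9,fy=3.9,interpolation=cv2.INTER_CUBIC);cv2.imwrite("pics/crop.png",c[:,:,::-1])
for n,(u,v) in dict(L=(164,196),M=(237,216),R=(321,209)).items():
    m=np.zeros(d.shape,bool);m[v-26:v+26,u-22:u+22]=1
    p=world("top",d,m);p=p[(p[:,2]>.009)&(p[:,2]<.03)]
    q=p[:,:2]; cen=q.mean(0); U,S,V=np.linalg.svd(q-cen); a=V[0]
    s=(q-cen)@a; t=(q-cen)@V[1]
    lo,hi=s<s.min()+.03,s>s.max()-.03
    if t[lo].std()<t[hi].std(): a=-a; s=-s; 
    y=np.array([-a[1],a[0]]); t=(q-cen)@y
    print(n,len(q),cen.round(3),"ang",np.degrees(np.arctan2(a[1],a[0])).round(1),"s",s.min().round(3),s.max().round(3))
    for b in np.arange(s.min(),s.max(),.014):
        k=(s>=b)&(s<b+.014); 
        if k.any(): print("  ",b.round(3),k.sum(),t[k].min().round(3),t[k].max().round(3))
    print(" handle pt",(cen+a*(s.max()-.09)).round(4),(cen+a*(s.min()+.024)).round(4))
P=ctrl.camera_params("wrist");print(P)
E
```

```text
L 290 [0.563 0.346] ang 15.9 s -0.055 0.058
   -0.055 36 -0.024 0.023
   -0.041 38 -0.02 0.02
   -0.027 39 -0.018 0.017
   -0.013 36 -0.014 0.012
   0.001 37 -0.01 0.01
   0.015 33 -0.009 0.01
   0.029 33 -0.009 0.01
   0.043 35 -0.009 0.01
   0.057 3 -0.003 0.006
 handle pt [0.5329 0.3368] [0.5333 0.3369]
M 265 [0.507 0.12 ] ang -23.1 s -0.056 0.057
   -0.056 34 -0.023 0.023
   -0.042 34 -0.02 0.019
   -0.028 33 -0.016 0.017
   -0.014 33 -0.013 0.013
   0.0 33 -0.01 0.01
   0.014 32 -0.009 0.009
   0.028 33 -0.009 0.009
   0.042 32 -0.009 0.01
   0.056 1 0.006 0.006
 handle pt [0.4768 0.1332] [0.478  0.1327]
R 255 [ 0.532 -0.122] ang -16.4 s -0.056 0.057
   -0.056 31 -0.022 0.024
   -0.042 30 -0.018 0.02
   -0.028 36 -0.016 0.017
   -0.014 29 -0.012 0.013
   -0.0 34 -0.01 0.01
   0.014 30 -0.01 0.009
   0.028 33 -0.011 0.009
   0.042 30 -0.01 0.009
   0.056 2 -0.004 0.005
 handle pt [ 0.5006 -0.1126] [ 0.5014 -0.1128]
{'K': array([[306.58221705,   0.        , 279.55282007],
       [  0.        , 306.58221705, 207.79205608],
       [  0.        ,   0.        ,   1.        ]]), 'mount': array([[ 3.46155468e-04, -9.53521117e-01, -3.01326003e-01,
         7.62691781e-02],
       [ 9.99999907e-01,  2.52605196e-04,  3.49425691e-04,
         1.16598641e-03],
       [-2.57068261e-04, -3.01326096e-01,  9.53521116e-01,
        -1.74728081e-01],
       [ 0.00000000e+00,  0.00000000e+00,  0.00000000e+00,
         1.00000000e+00]])}
```

View pics/crop.png

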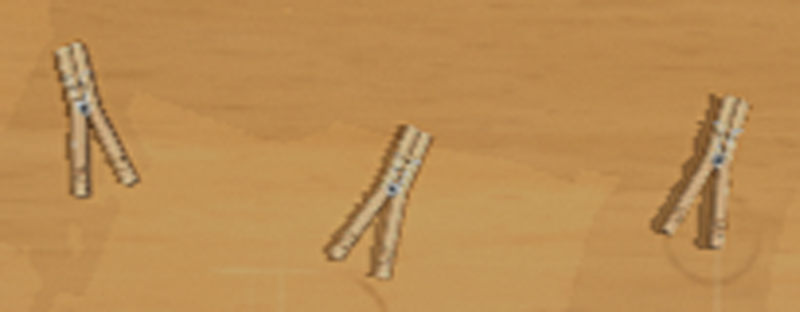

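The crop shows each clip with its jaws at the top and its handles splayed at the bottom, which agrees with the fit. I'll test the left one first.

```bash
cat > plan.py <<'E'
import sys
from h import *
from scipy.spatial.transform import Rotation as R
x,y,z,yaw,n=map(float,sys.argv[1:6]);n=int(n)
o=ctrl.get_obs();q=o["eef_rot"];r=R.from_quat([q[1],q[2],q[3],q[0]])
X=r.as_matrix()[:,0];Y=r.as_matrix();cur=np.degrees(np.arctan2(X[1],X[0]))
dy=(yaw-cur+90)%180-90
tgt=R.from_euler('z',yaw if abs((yaw-cur+180)%360-180)<91 else yaw+180,degrees=True)*R.from_euler('x',180,degrees=True)
rv=np.degrees((r.inv()*tgt).as_rotvec())
D=(np.array([x,y,z])-o["eef_pos"])*1000
print("pos",o["eef_pos"].round(4),"yaw",cur.round(1),"D",D.round(1),"rv",rv.round(2),"q6",o["q"][5].round(2),"F",o["wrist_force"].round(1),"op",round(o["opening"],3),"t",o["time_s"])
for i in range(n):
    ri=r*R.from_rotvec(rv*i/n,degrees=True)
    print(ri.inv().apply(D/n).round(1),(rv/n).round(2))
E
python3 plan.py .533 .337 .08 15.9 10
```

```text
pos [0.2162 0.5325 0.1992] yaw 157.9 D [ 316.8 -195.5 -119.2] rv [-4.0e-02 -2.0e-02 -3.8e+01] q6 -0.21 F [ 1.2  0.2 -0.4] op 0.997 t 0.25
[-36.7  -6.2  11.9] [-0.  -0.  -3.8]
[-36.2  -8.6  11.9] [-0.  -0.  -3.8]
[-35.6 -11.   11.9] [-0.  -0.  -3.8]
[-34.8 -13.3  11.9] [-0.  -0.  -3.8]
[-33.8 -15.6  11.9] [-0.  -0.  -3.8]
[-32.7 -17.8  11.9] [-0.  -0.  -3.8]
[-31.4 -19.9  11.9] [-0.  -0.  -3.8]
[-30.  -22.   11.9] [-0.  -0.  -3.8]
[-28.5 -23.9  11.9] [-0.  -0.  -3.8]
[-26.9 -25.8  11.9] [-0.  -0.  -3.8]
```

>>> {"api": "apply_moves", "payload": {
  "moves": [
    {"jaw": 0.7,"offset": [-37,-6,12],"rot": [0,0,-3.8]},
    {"jaw": 0.7,"offset": [-36,-9,12],"rot": [0,0,-3.8]},
    {"jaw": 0.7,"offset": [-36,-11,12],"rot": [0,0,-3.8]},
    {"jaw": 0.7,"offset": [-35,-13,12],"rot": [0,0,-3.8]},
    {"jaw": 0.7,"offset": [-34,-16,12],"rot": [0,0,-3.8]}
  ]
}}

```text
time_s: 0.88
eef_pos: [0.3765, 0.4338, 0.1391]
eef_rot: [-0.0, 0.026, 1.0, -0.0]
wrist_force: [-0.2, -0.9, -0.9]
opening: 0.702
grasp_force: 0.0
```

>>> {"api": "apply_moves", "payload": {
  "moves": [
    {"jaw": 0.7,"offset": [-33,-18,12],"rot": [0,0,-3.8]},
    {"jaw": 0.7,"offset": [-31,-20,12],"rot": [0,0,-3.8]},
    {"jaw": 0.7,"offset": [-30,-22,12],"rot": [0,0,-3.8]},
    {"jaw": 0.7,"offset": [-28,-24,12],"rot": [0,0,-3.8]},
    {"jaw": 0.7,"offset": [-27,-26,12],"rot": [0,0,-3.8]}
  ]
}}

```text
time_s: 1.5
eef_pos: [0.5344, 0.3353, 0.0791]
eef_rot: [-0.0, -0.139, 0.99, 0.0]
wrist_force: [0.1, -0.2, 0.2]
opening: 0.702
grasp_force: 0.0
```

```bash
python3 plan.py .533 .337 .02 15.9 4; python3 - <<'E'
from h import *
im,d=ctrl.camera("wrist");cv2.imwrite("pics/w1.png",im[:,:,::-1])
E
```

```text
pos [0.5344 0.3353 0.0791] yaw -164.0 D [ -1.4   1.7 -59.1] rv [ 0.   -0.01  0.12] q6 -1.48 F [ 0.1 -0.2  0.2] op 0.702 t 1.5
[ 0.2  0.5 14.8] [ 0.   -0.    0.03]
[ 0.2  0.5 14.8] [ 0.   -0.    0.03]
[ 0.2  0.5 14.8] [ 0.   -0.    0.03]
[ 0.2  0.5 14.8] [ 0.   -0.    0.03]
```

View pics/w1.png

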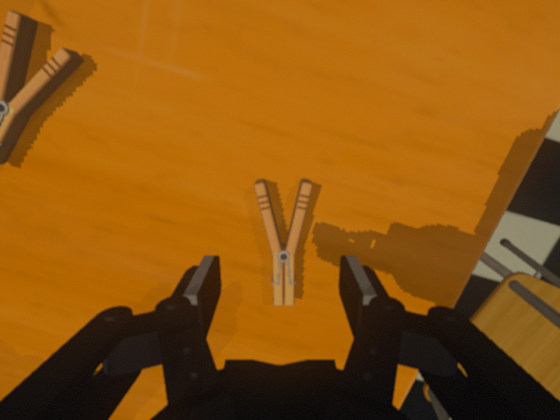

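The wrist view shows the clip between the fingers, with its handles at rows 180–230 and centred near column 283. That's about 3–4 mm towards tool +y.

>>> {"api": "apply_moves", "payload": {
  "moves": [
    {"jaw": 0.7,"offset": [0,1,18],"rot": [0,0,0]},
    {"jaw": 0.7,"offset": [0,1,18],"rot": [0,0,0]},
    {"jaw": 0.7,"offset": [0,1,18],"rot": [0,0,0]},
    {"jaw": 0.7,"offset": [0,0,14],"rot": [0,0,0]},
    {"jaw": 0.7,"offset": [0,0,6],"rot": [0,0,0]}
  ]
}}

```text
time_s: 2.17
eef_pos: [0.5316, 0.339, 0.0041]
eef_rot: [-0.001, -0.139, 0.99, -0.0]
wrist_force: [-0.7, 0.3, 0.9]
opening: 0.697
grasp_force: 0.0
```

>>> {"api": "apply_moves", "payload": {
  "moves": [
    {"jaw": 0.52,"offset": [0,0,0],"rot": [0,0,0]},
    {"jaw": 0.48,"offset": [0,0,0],"rot": [0,0,0]},
    {"jaw": 0.44,"offset": [0,0,0],"rot": [0,0,0]},
    {"jaw": 0.4,"offset": [0,0,0],"rot": [0,0,0]},
    {"jaw": 0.36,"offset": [0,0,0],"rot": [0,0,0]}
  ]
}}

```text
time_s: 2.8
eef_pos: [0.5328, 0.339, 0.0058]
eef_rot: [0.0, -0.138, 0.99, 0.0]
wrist_force: [-0.7, 0.3, 0.2]
opening: 0.361
grasp_force: 0.0
```

>>> {"api": "apply_moves", "payload": {
  "moves": [
    {"jaw": 0.33,"offset": [0,0,0],"rot": [0,0,0]},
    {"jaw": 0.3,"offset": [0,0,0],"rot": [0,0,0]},
    {"jaw": 0.27,"offset": [0,0,0],"rot": [0,0,0]},
    {"jaw": 0.24,"offset": [0,0,0],"rot": [0,0,0]},
    {"jaw": 0.2,"offset": [0,0,0],"rot": [0,0,0]}
  ]
}}

```text
time_s: 3.42
eef_pos: [0.5327, 0.3389, 0.0055]
eef_rot: [-0.0, -0.138, 0.99, -0.0]
wrist_force: [-0.3, -0.2, -0.1]
opening: 0.205
grasp_force: 0.0
```

```bash
python3 plan.py .533 .337 .02 15.9 1; python3 - <<'E'
from h import *
im,d=ctrl.camera("wrist");cv2.imwrite("pics/w2.png",im[:,:,::-1])
print(ctrl.get_obs()["grasp_force"])
E
```

```text
pos [0.5327 0.3389 0.0055] yaw -164.1 D [ 0.3 -1.9 14.5] rv [-0.   -0.01 -0.01] q6 -1.47 F [-0.3 -0.2 -0.1] op 0.205 t 3.425
[  0.2  -2.  -14.5] [-0.   -0.01 -0.01]
0.0
```

View pics/w2.png

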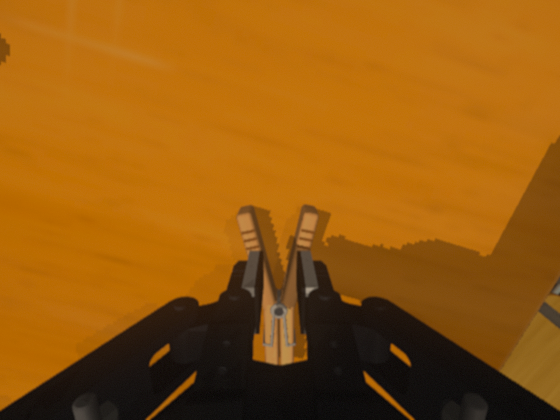

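The fingers seem to be above the handles rather than beside them, so I'll check depth.

```bash
python3 - <<'E'
from h import *
from scipy.spatial.transform import Rotation as R
o=ctrl.get_obs()
im,d=ctrl.camera("wrist");P=ctrl.camera_params("wrist");K=P["K"];M=P["mount"]
for r in (215,230,245,255,260,268,280,300,320):
  for c in (246,256,268,279,292,305,312):
    z=d[r,c];p=M[:3,:3]@np.array([(c-K[0,2])/K[0,0]*z,(r-K[1,2])/K[1,1]*z,z])+M[:3,3]
    print((p*1000).round().astype(int) if z>0 else None,end=' ')
  print(r)
c=cv2.resize(im[180:340,190:370],None,fx=3.5,fy=3.5);
im,d=ctrl.camera("scene");cv2.imwrite("pics/s2.png",cv2.resize(im[60:220,100:300],None,fx=3,fy=3)[:,:,::-1])
E
```

```text
[ 20 -18 -12] [ 14 -14   5] [14 -7  5] [14  0  5] [14  8  5] [ 20  15 -12] [ 20  19 -12] 215
[ 12 -18 -13] [ 10 -13 -10] [ 4 -7  6] [4 0 5] [4 8 5] [ 12  15 -14] [ 11  19 -12] 230
[  2 -19 -13] [  2 -13 -13] [-6 -7  5] [-6  0  6] [-4  8  1] [  2  15 -13] [-6 21  4] 245
[-13 -21   5] [ 10 -11 -41] [-13  -7   4] [-13   0   5] [-6  8 -9] [ 10  13 -42] [-13  21   5] 255
[  6 -16 -38] [ 10 -10 -47] [-15  -7   2] [-17   0   6] [ -8   8 -11] [ 10  12 -46] [ 10  16 -46] 260
[ 10 -14 -54] [ 10 -10 -54] [-17  -7  -5] [-23   0   6] [-12   8 -14] [ 10  12 -54] [  9  15 -53] 268
[ 10 -13 -65] [ 10  -9 -65] [-21  -6 -12] [-31   0   4] [-21   8 -13] [ 10  11 -65] [ 10  14 -64] 280
[ 11 -12 -80] [  4  -9 -70] [-35  -7 -13] [-36   0 -11] [-34   8 -13] [  4  11 -70] [ 11  12 -80] 300
[ 10 -11 -90] [ -6  -9 -69] [-50  -7 -12] [-63   0   5] [-49   8 -13] [ -4  11 -72] [ 10  11 -90] 320
```

View pics/s2.png

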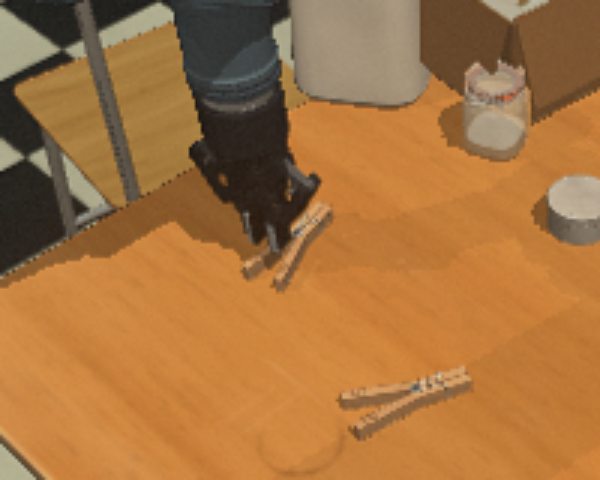

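>>> {"api": "apply_moves", "payload": {
  "moves": [
    {"jaw": 0.65,"offset": [0,0,0],"rot": [0,0,0]},
    {"jaw": 0.65,"offset": [0,0,0],"rot": [0,0,0]},
    {"jaw": 0.65,"offset": [0,0,0],"rot": [0,0,0]},
    {"jaw": 0.65,"offset": [0,0,4],"rot": [0,0,0]},
    {"jaw": 0.65,"offset": [0,0,4],"rot": [0,0,0]}
  ]
}}

```text
time_s: 4.2
eef_pos: [0.5326, 0.3389, -0.0028]
eef_rot: [-0.0, -0.138, 0.99, -0.0]
wrist_force: [-0.3, -0.9, 0.3]
opening: 0.649
grasp_force: 0.0
```

```bash
python3 plan.py .533 .337 -.02 15.9 1; cat >tips.py <<'E'
from h import *
print("pinch_z",ctrl.pinch_z)
im,d=ctrl.camera("wrist");P=ctrl.camera_params("wrist");K=P["K"];M=P["mount"]
v,u=np.nonzero(d>0);z=d[v,u]
p=(np.stack([(u-K[0,2])/K[0,0]*z,(v-K[1,2])/K[1,1]*z,z],1)@M[:3,:3].T+M[:3,3])*1000
k=(p[:,0]<13)&(p[:,0]>-30)&(p[:,2]<-22)&(abs(p[:,1])<60)
for s in(-1,1):
    f=p[k&(np.sign(p[:,1]-1)==s)]
    print("finger",s,"n",len(f),"tip z",np.percentile(f[:,2],[99.5,98,90]).round(1),"y inner",(np.percentile(f[:,1]*s,1)*s).round(1),"x max",f[:,0].max().round(1))
E
python3 tips.py
```

```text
pos [ 0.5326  0.3389 -0.0028] yaw -164.1 D [  0.4  -1.9 -17.2] rv [-0.   -0.01 -0.  ] q6 -1.47 F [-0.3 -0.9  0.3] op 0.649 t 4.2
[ 0.1 -2.  17.2] [-0.   -0.01 -0.  ]
pinch_z 0.0187
finger -1 n 16992 tip z [-36.5 -45.8 -70.8] y inner 0.1 x max 13.0
finger 1 n 16408 tip z [-22.6 -45.3 -69.3] y inner 1.7 x max 13.0
```

The TCP is below table level with no contact force, so the real fingertips end about 38 mm short of the stated TCP. I'll descend further while watching the force.

>>> {"api": "apply_moves", "payload": {
  "moves": [
    {"jaw": 0.65,"offset": [0,0,8],"rot": [0,0,0]},
    {"jaw": 0.65,"offset": [0,0,8],"rot": [0,0,0]},
    {"jaw": 0.65,"offset": [0,0,5],"rot": [0,0,0]},
    {"jaw": 0.65,"offset": [0,0,2],"rot": [0,0,0]},
    {"jaw": 0.65,"offset": [0,0,0],"rot": [0,0,0]}
  ]
}}

```text
time_s: 4.88
eef_pos: [0.5326, 0.3389, -0.0256]
eef_rot: [-0.0, -0.138, 0.99, -0.0]
wrist_force: [-0.2, -0.1, 0.8]
opening: 0.649
grasp_force: 0.0
```

```bash
python3 plan.py .533 .337 -.034 15.9 1; python3 - <<'E'
from h import *
im,d=ctrl.camera("wrist");P=ctrl.camera_params("wrist");K=P["K"];M=P["mount"]
cv2.imwrite("pics/w3.png",im[:,:,::-1])
for r in range(240,300,5):
  for c in (190,200,205,210,215,345,350,355,360,370):
    z=d[r,c];p=M[:3,:3]@np.array([(c-K[0,2])/K[0,0]*z,(r-K[1,2])/K[1,1]*z,z])+M[:3,3]
    print(*(p*1000).round().astype(int),end=' | ')
  print(r)
E
```

```text
pos [ 0.5326  0.3389 -0.0256] yaw -164.1 D [ 0.4 -1.9 -8.4] rv [-0.   -0.01 -0.  ] q6 -1.47 F [-0.2 -0.1  0.8] op 0.649 t 4.875
[ 0.2 -2.   8.4] [-0.   -0.01 -0.  ]
11 -47 -26 | 11 -41 -26 | 11 -39 -26 | 11 -36 -26 | 11 -33 -26 | 11 35 -26 | 10 38 -25 | 11 40 -26 | 11 43 -27 | 11 48 -26 | 240
8 -47 -25 | 9 -41 -27 | 8 -39 -26 | 8 -36 -26 | 8 -33 -27 | 8 35 -27 | 8 38 -26 | 8 40 -27 | 8 43 -25 | 8 48 -27 | 245
5 -47 -25 | 5 -42 -25 | 5 -39 -26 | 5 -37 -25 | 5 -34 -26 | 5 35 -25 | 5 38 -27 | 5 41 -26 | 6 43 -27 | 5 49 -26 | 250
2 -48 -25 | 2 -42 -25 | 2 -39 -26 | 10 -33 -41 | 10 -30 -42 | 10 32 -42 | 10 34 -41 | 2 41 -26 | 2 43 -26 | 2 49 -26 | 255
-1 -48 -26 | -1 -42 -26 | -1 -40 -26 | 10 -32 -47 | 10 -30 -46 | 10 31 -47 | 10 33 -48 | -1 41 -26 | -1 44 -26 | 0 49 -27 | 260
-4 -48 -26 | 5 -38 -43 | 10 -33 -52 | 9 -31 -51 | 10 -28 -52 | 10 30 -51 | 10 32 -51 | 10 34 -51 | 6 39 -43 | -4 50 -26 | 265
6 -41 -49 | 6 -36 -48 | 10 -32 -56 | 10 -30 -56 | 10 -28 -56 | 9 29 -55 | 10 31 -56 | 10 33 -56 | 5 38 -48 | -7 50 -26 | 270
6 -40 -53 | 10 -33 -60 | 10 -31 -61 | 9 -29 -59 | 8 -27 -57 | 9 28 -59 | 10 30 -61 | 76 0 -175 | 10 34 -60 | 6 41 -53 | 275
6 -38 -57 | 9 -32 -63 | 10 -30 -64 | 10 -28 -64 | 6 -27 -58 | 8 28 -61 | 10 29 -64 | 10 31 -65 | 10 33 -65 | 5 40 -57 | 280
6 -37 -62 | 10 -31 -68 | 10 -29 -69 | 9 -27 -67 | 4 -27 -59 | 6 28 -62 | 10 29 -68 | 9 31 -67 | 10 33 -68 | 6 39 -62 | 285
6 -36 -65 | 10 -30 -71 | 10 -28 -71 | 8 -27 -69 | 2 -27 -59 | 3 28 -62 | 8 28 -69 | 10 30 -72 | 10 31 -72 | 6 38 -65 | 290
10 -33 -75 | 9 -30 -74 | 9 -28 -74 | 6 -27 -69 | 0 -27 -59 | 1 28 -62 | 6 28 -70 | 10 29 -75 | 9 31 -74 | 11 34 -76 | 295
```

View pics/w3.png

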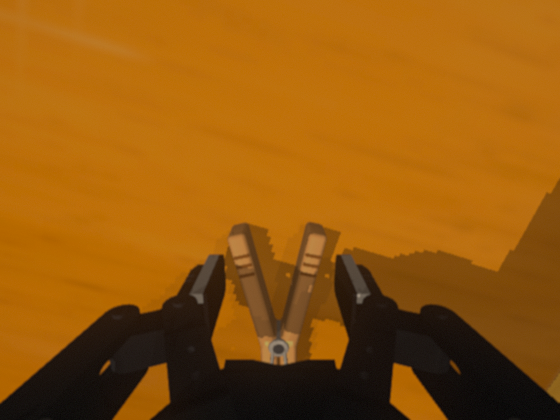

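Tips stand about 14 mm above the table, straddling the handles (ends near row 225). Down 9 mm, then close.

>>> {"api": "apply_moves", "payload": {
  "moves": [
    {"jaw": 0.65,"offset": [0,0,4],"rot": [0,0,0]},
    {"jaw": 0.65,"offset": [0,0,4],"rot": [0,0,0]},
    {"jaw": 0.6,"offset": [0,0,1],"rot": [0,0,0]},
    {"jaw": 0.52,"offset": [0,0,0],"rot": [0,0,0]},
    {"jaw": 0.45,"offset": [0,0,0],"rot": [0,0,0]}
  ]
}}

```text
time_s: 5.55
eef_pos: [0.534, 0.3394, -0.0329]
eef_rot: [0.001, -0.138, 0.99, 0.0]
wrist_force: [-1.2, -0.6, 6.9]
opening: 0.455
grasp_force: 26.7
```

>>> {"api": "apply_moves", "payload": {
  "moves": [
    {"jaw": 0.42,"offset": [0,0,0],"rot": [0,0,0]},
    {"jaw": 0.39,"offset": [0,0,0],"rot": [0,0,0]},
    {"jaw": 0.36,"offset": [0,0,0],"rot": [0,0,0]},
    {"jaw": 0.34,"offset": [0,0,0],"rot": [0,0,0]},
    {"jaw": 0.32,"offset": [0,0,0],"rot": [0,0,0]}
  ]
}}

```text
time_s: 6.18
eef_pos: [0.5343, 0.3396, -0.0323]
eef_rot: [0.002, -0.138, 0.99, 0.0]
wrist_force: [-1.8, -0.1, 10.4]
opening: 0.4
grasp_force: 58.5
```

Left clip stalls at an opening of 0.40 with 58 N on the pad, so it is sound. Open, lift clear, and go to the middle one.

>>> {"api": "apply_moves", "payload": {
  "moves": [
    {"jaw": 0.65,"offset": [0,0,0],"rot": [0,0,0]},
    {"jaw": 0.7,"offset": [0,0,0],"rot": [0,0,0]},
    {"jaw": 0.7,"offset": [0,0,-15],"rot": [0,0,0]},
    {"jaw": 0.7,"offset": [0,0,-25],"rot": [0,0,0]},
    {"jaw": 0.7,"offset": [0,0,-30],"rot": [0,0,0]}
  ]
}}

```text
time_s: 6.8
eef_pos: [0.5323, 0.3388, 0.0366]
eef_rot: [-0.0, -0.138, 0.99, -0.0]
wrist_force: [0.5, 0.2, 0.5]
opening: 0.704
grasp_force: 0.0
```

```bash
python3 plan.py .477 .135 .04 -23.1 9;
```

```text
pos [0.5323 0.3388 0.0366] yaw -164.1 D [ -55.3 -203.8    3.4] rv [-2.0e-02 -4.0e-02  3.9e+01] q6 -1.47 F [0.5 0.2 0.5] op 0.704 t 6.8
[ 12.1 -20.1  -0.4] [-0.   -0.    4.33]
[ 10.6 -21.   -0.4] [-0.   -0.    4.33]
[  9.  -21.7  -0.4] [-0.   -0.    4.33]
[  7.3 -22.3  -0.4] [-0.   -0.    4.33]
[  5.6 -22.8  -0.4] [-0.   -0.    4.33]
[  3.8 -23.2  -0.4] [-0.   -0.    4.33]
[  2.1 -23.4  -0.4] [-0.   -0.    4.33]
[  0.3 -23.5  -0.4] [-0.   -0.    4.33]
[ -1.5 -23.4  -0.4] [-0.   -0.    4.33]
```

>>> {"api": "apply_moves", "payload": {
  "moves": [
    {"jaw": 0.7,"offset": [12,-20,0],"rot": [0,0,4.3]},
    {"jaw": 0.7,"offset": [11,-21,0],"rot": [0,0,4.3]},
    {"jaw": 0.7,"offset": [9,-22,0],"rot": [0,0,4.3]},
    {"jaw": 0.7,"offset": [7,-22,0],"rot": [0,0,4.3]},
    {"jaw": 0.7,"offset": [6,-23,0],"rot": [0,0,4.3]}
  ]
}}

```text
time_s: 7.42
eef_pos: [0.5018, 0.2249, 0.0366]
eef_rot: [0.001, 0.05, 0.999, 0.0]
wrist_force: [0.9, 0.6, 0.3]
opening: 0.702
grasp_force: 0.0
```

>>> {"api": "apply_moves", "payload": {
  "moves": [
    {"jaw": 0.7,"offset": [4,-23,0],"rot": [0,0,4.3]},
    {"jaw": 0.7,"offset": [2,-23,0],"rot": [0,0,4.4]},
    {"jaw": 0.7,"offset": [0,-24,0],"rot": [0,0,4.4]},
    {"jaw": 0.7,"offset": [-1,-24,0],"rot": [0,0,4.4]},
    {"jaw": 0.7,"offset": [0,0,0],"rot": [0,0,0]}
  ]
}}

```text
time_s: 8.05
eef_pos: [0.4768, 0.1334, 0.0363]
eef_rot: [0.0, 0.201, 0.98, 0.0]
wrist_force: [-0.1, 0.7, 0.6]
opening: 0.699
grasp_force: 0.0
```

```bash
cat > look.py <<'E'
# clip in the wrist view: points 8-25 mm above the table between/ahead of the fingers, in tool x,y (mm)
from h import *
o=ctrl.get_obs();H=o["eef_pos"][2]*1000
im,d=ctrl.camera("wrist");P=ctrl.camera_params("wrist");K=P["K"];M=P["mount"]
v,u=np.nonzero(d>0);z=d[v,u]
p=(np.stack([(u-K[0,2])/K[0,0]*z,(v-K[1,2])/K[1,1]*z,z],1)@M[:3,:3].T+M[:3,3])*1000
h=H-p[:,2]
k=(h>9)&(h<24)&(abs(p[:,1])<45)&(p[:,0]>-40)&(p[:,0]<60)
q=p[k]
print("H",H.round(1),"n",len(q),"xmax",np.percentile(q[:,0],99.5).round(1))
for x in range(-30,32,6):
    t=q[abs(q[:,0]-x)<3,1]
    if len(t)>3: print(x,len(t),t.min().round(1),t.max().round(1),((t.min()+t.max())/2).round(1))
E
python3 look.py; python3 plan.py .477 .135 -.03 -23.1 1;
```

```text
H 36.3 n 2605 xmax 23.1
-30 219 -10.5 14.3 1.9
-24 219 -11.8 14.9 1.5
-18 230 -13.7 16.9 1.6
-12 237 -15.0 18.1 1.6
-6 237 -16.2 19.3 1.6
0 243 -17.5 20.5 1.5
6 261 -19.3 21.7 1.2
12 257 -20.4 23.5 1.5
18 266 -21.6 24.1 1.3
24 144 -21.3 24.4 1.5
pos [0.4772 0.1341 0.0364] yaw 156.9 D [ -0.2   0.9 -66.4] rv [ 0.04  0.05 -0.03] q6 -1.13 F [-0.2  0.2  0.3] op 0.699 t 8.1
[ 0.6  0.7 66.4] [ 0.04  0.05 -0.03]
```

Well aligned. Descend and squeeze.

>>> {"api": "apply_moves", "payload": {
  "moves": [
    {"jaw": 0.65,"offset": [0,0,20],"rot": [0,0,0]},
    {"jaw": 0.65,"offset": [0,0,20],"rot": [0,0,0]},
    {"jaw": 0.65,"offset": [0,0,16],"rot": [0,0,0]},
    {"jaw": 0.65,"offset": [0,0,8],"rot": [0,0,0]},
    {"jaw": 0.6,"offset": [0,0,4],"rot": [0,0,0]}
  ]
}}

```text
time_s: 8.72
eef_pos: [0.4768, 0.1346, -0.0327]
eef_rot: [-0.0, 0.2, 0.98, -0.0]
wrist_force: [0.1, -0.1, 0.4]
opening: 0.601
grasp_force: 0.0
```

>>> {"api": "apply_moves", "payload": {
  "moves": [
    {"jaw": 0.52,"offset": [0,0,0],"rot": [0,0,0]},
    {"jaw": 0.46,"offset": [0,0,0],"rot": [0,0,0]},
    {"jaw": 0.42,"offset": [0,0,0],"rot": [0,0,0]},
    {"jaw": 0.38,"offset": [0,0,0],"rot": [0,0,0]},
    {"jaw": 0.34,"offset": [0,0,0],"rot": [0,0,0]}
  ]
}}

```text
time_s: 9.35
eef_pos: [0.4775, 0.1346, -0.031]
eef_rot: [0.001, 0.2, 0.98, 0.0]
wrist_force: [-3.7, -0.1, 10.0]
opening: 0.4
grasp_force: 57.6
```

The middle clip stalls at 0.40 with 58 N too, so it is sound. On to the right clip.

>>> {"api": "apply_moves", "payload": {
  "moves": [
    {"jaw": 0.65,"offset": [0,0,0],"rot": [0,0,0]},
    {"jaw": 0.7,"offset": [0,0,0],"rot": [0,0,0]},
    {"jaw": 0.7,"offset": [0,0,-15],"rot": [0,0,0]},
    {"jaw": 0.7,"offset": [0,0,-25],"rot": [0,0,0]},
    {"jaw": 0.7,"offset": [0,0,-30],"rot": [0,0,0]}
  ]
}}

```text
time_s: 9.98
eef_pos: [0.4765, 0.1343, 0.0388]
eef_rot: [-0.0, 0.2, 0.98, -0.0]
wrist_force: [0.3, -0.4, 1.5]
opening: 0.698
grasp_force: 0.0
```

```bash
python3 plan.py .501 -.1115 .037 -16.4 9
```

```text
pos [0.4765 0.1343 0.0388] yaw 156.9 D [  24.5 -245.8   -1.8] rv [-0.01 -0.03 -6.71] q6 -1.13 F [ 0.3 -0.4  1.5] op 0.698 t 9.975
[-13.2 -24.1   0.2] [-0.   -0.   -0.75]
[-12.9 -24.2   0.2] [-0.   -0.   -0.75]
[-12.6 -24.4   0.2] [-0.   -0.   -0.75]
[-12.3 -24.6   0.2] [-0.   -0.   -0.75]
[-12.  -24.7   0.2] [-0.   -0.   -0.75]
[-11.6 -24.9   0.2] [-0.   -0.   -0.75]
[-11.3 -25.    0.2] [-0.   -0.   -0.75]
[-11.  -25.2   0.2] [-0.   -0.   -0.75]
[-10.7 -25.3   0.2] [-0.   -0.   -0.75]
```

>>> {"api": "apply_moves", "payload": {
  "moves": [
    {"jaw": 0.7,"offset": [-13,-24,0],"rot": [0,0,-0.7]},
    {"jaw": 0.7,"offset": [-13,-24,0],"rot": [0,0,-0.7]},
    {"jaw": 0.7,"offset": [-13,-24,0],"rot": [0,0,-0.7]},
    {"jaw": 0.7,"offset": [-12,-25,0],"rot": [0,0,-0.7]},
    {"jaw": 0.7,"offset": [-12,-25,0],"rot": [0,0,-0.8]}
  ]
}}

```text
time_s: 10.6
eef_pos: [0.4906, -0.0033, 0.0386]
eef_rot: [0.001, 0.169, 0.986, -0.0]
wrist_force: [-0.2, 0.3, -0.0]
opening: 0.698
grasp_force: 0.0
```

>>> {"api": "apply_moves", "payload": {
  "moves": [
    {"jaw": 0.7,"offset": [-12,-25,0],"rot": [0,0,-0.7]},
    {"jaw": 0.7,"offset": [-11,-25,0],"rot": [0,0,-0.8]},
    {"jaw": 0.7,"offset": [-11,-25,0],"rot": [0,0,-0.8]},
    {"jaw": 0.7,"offset": [-10,-25,0],"rot": [0,0,-0.8]},
    {"jaw": 0.7,"offset": [0,0,0],"rot": [0,0,0]}
  ]
}}

```text
time_s: 11.22
eef_pos: [0.5011, -0.1129, 0.0387]
eef_rot: [0.001, 0.144, 0.99, -0.0]
wrist_force: [0.1, 0.4, -0.6]
opening: 0.697
grasp_force: 0.0
```

```bash
python3 look.py; python3 plan.py .501 -.1115 -.032 -16.4 1
```

```text
H 38.7 n 2576 xmax 23.6
-30 217 -10.6 14.3 1.9
-24 217 -11.3 15.7 2.2
-18 226 -12.7 17.0 2.2
-12 221 -13.9 18.2 2.2
-6 242 -15.8 20.2 2.2
0 233 -16.4 21.3 2.5
6 259 -18.2 23.2 2.5
12 255 -19.3 24.4 2.5
18 261 -20.5 25.6 2.6
24 165 -20.5 25.5 2.5
pos [ 0.5006 -0.1117  0.0383] yaw 163.5 D [  0.4   0.2 -70.3] rv [ 0.    0.04 -0.11] q6 -1.73 F [ 0.5 -0.1  0.5] op 0.699 t 11.275
[-0.3  0.3 70.3] [ 0.    0.04 -0.11]
```

>>> {"api": "apply_moves", "payload": {
  "moves": [
    {"jaw": 0.65,"offset": [0,1,20],"rot": [0,0,0]},
    {"jaw": 0.65,"offset": [0,0,20],"rot": [0,0,0]},
    {"jaw": 0.65,"offset": [0,0,18],"rot": [0,0,0]},
    {"jaw": 0.65,"offset": [0,0,8],"rot": [0,0,0]},
    {"jaw": 0.6,"offset": [0,0,5],"rot": [0,0,0]}
  ]
}}

```text
time_s: 11.9
eef_pos: [0.5007, -0.1099, -0.0337]
eef_rot: [-0.0, 0.143, 0.99, 0.0]
wrist_force: [0.7, 0.3, 0.5]
opening: 0.599
grasp_force: 0.0
```

>>> {"api": "apply_moves", "payload": {
  "moves": [
    {"jaw": 0.52,"offset": [0,0,0],"rot": [0,0,0]},
    {"jaw": 0.46,"offset": [0,0,0],"rot": [0,0,0]},
    {"jaw": 0.42,"offset": [0,0,0],"rot": [0,0,0]},
    {"jaw": 0.38,"offset": [0,0,0],"rot": [0,0,0]},
    {"jaw": 0.34,"offset": [0,0,0],"rot": [0,0,0]}
  ]
}}

```text
time_s: 12.52
eef_pos: [0.5018, -0.1106, -0.032]
eef_rot: [0.001, 0.143, 0.99, -0.0]
wrist_force: [-1.2, 0.8, 9.3]
opening: 0.341
grasp_force: 6.2
```

>>> {"api": "apply_moves", "payload": {
  "moves": [
    {"jaw": 0.3,"offset": [0,0,0],"rot": [0,0,0]},
    {"jaw": 0.26,"offset": [0,0,0],"rot": [0,0,0]},
    {"jaw": 0.2,"offset": [0,0,0],"rot": [0,0,0]},
    {"jaw": 0.15,"offset": [0,0,0],"rot": [0,0,0]},
    {"jaw": 0.1,"offset": [0,0,0],"rot": [0,0,0]}
  ]
}}

```text
time_s: 13.15
eef_pos: [0.5023, -0.1112, -0.0313]
eef_rot: [0.002, 0.143, 0.99, -0.001]
wrist_force: [-3.3, -0.7, 14.2]
opening: 0.214
grasp_force: 58.1
```

The right clip goes fully home (0.214 opening), so it is the weak one. Lift it and find the tray's centre from its rim.

>>> {"api": "apply_moves", "payload": {
  "moves": [
    {"jaw": 0.1,"offset": [0,0,-8],"rot": [0,0,0]},
    {"jaw": 0.1,"offset": [0,0,-20],"rot": [0,0,0]},
    {"jaw": 0.1,"offset": [0,0,-30],"rot": [0,0,0]},
    {"jaw": 0.1,"offset": [0,0,-30],"rot": [0,0,0]},
    {"jaw": 0.1,"offset": [0,0,-15],"rot": [0,0,0]}
  ]
}}

```text
time_s: 13.78
eef_pos: [0.5015, -0.1105, 0.0713]
eef_rot: [0.001, 0.143, 0.99, -0.0]
wrist_force: [-0.8, -0.2, -1.1]
opening: 0.211
grasp_force: 58.2
```

```bash
python3 - <<'E'
from h import *
im,d=ctrl.camera("top")
m=np.zeros(d.shape,bool);m[150:245,350:430]=1
p=world("top",d,m)
for lo,hi in((.037,.055),(.003,.012)):
    q=p[(p[:,2]>lo)&(p[:,2]<hi)]
    if lo<.01:q=q[(abs(q[:,0]-.56)<.09)&(abs(q[:,1]+.318)<.07)]
    print(len(q),cv2.minAreaRect((q[:,:2]*1000).astype(np.float32)),q.mean(0))
im,d=ctrl.camera("wrist");cv2.imwrite("pics/w4.png",im[:,:,::-1])
E
python3 look.py; python3 plan.py .53 -.316 .08 -4.4 9
```

```text
476 ((563.4383544921875, -310.3275146484375), (161.36566162109375, 200.0272674560547), 85.15721130371094) [ 0.57604254 -0.33303465  0.04345565]
2030 ((560.7001953125, -318.3243408203125), (138.6652069091797, 178.55726623535156), 89.90660095214844) [ 0.56692847 -0.32806807  0.00602679]
pos [ 0.5009 -0.1103  0.0698] yaw 163.6 D [  29.1 -205.7   10.2] rv [ -0.02   0.06 -12.01] q6 -1.73 F [-1.   0.8 -0.6] op 0.213 t 13.925
[ -9.6 -21.   -1.1] [-0.    0.01 -1.33]
[ -9.1 -21.2  -1.1] [-0.    0.01 -1.33]
[ -8.6 -21.4  -1.1] [-0.    0.01 -1.33]
[ -8.1 -21.6  -1.1] [-0.    0.01 -1.33]
[ -7.6 -21.8  -1.1] [-0.    0.01 -1.33]
[ -7.1 -22.   -1.1] [-0.    0.01 -1.33]
[ -6.5 -22.1  -1.1] [-0.    0.01 -1.33]
[ -6.  -22.3  -1.1] [-0.    0.01 -1.33]
[ -5.5 -22.4  -1.1] [-0.    0.01 -1.33]Traceback (most recent call last):
  File "look.py", line 10, in <module>
    print("H",H.round(1),"n",len(q),"xmax",np.percentile(q[:,0],99.5).round(1))
                                           ~~~~~~~~~~~~~^^^^^^^^^^^^^
    return _quantile_unchecked(
        a, q, axis, out, overwrite_input, method, keepdims, weights)
    return _ureduce(a,
                    func=_quantile_ureduce_func,
    ...<5 lines>...
                    overwrite_input=overwrite_input,
                    method=method)
    r = func(a, **kwargs)
    result = _quantile(arr,
                       quantiles=q,
    ...<2 lines>...
                       out=out,
                       weights=wgt)
    slices_having_nans = np.isnan(arr[-1, ...])
                                  ~~~^^^^^^^^^
IndexError: index -1 is out of bounds for axis 0 with size 0
```

View pics/w4.png

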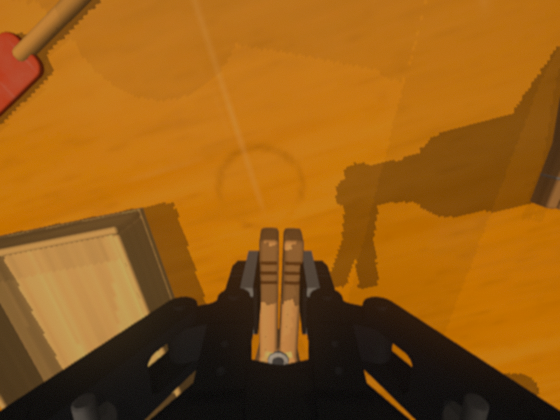

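The clip is held squeezed home, with handles at rows 230–360 and columns 260–300. The rim fit is exactly 161×200 mm, centred on (0.563, −0.310), so I'll carry it there.

>>> {"api": "apply_moves", "payload": {
  "moves": [
    {"jaw": 0.1,"offset": [-10,-20,-1],"rot": [0,0,-1.3]},
    {"jaw": 0.1,"offset": [-9,-20,-1],"rot": [0,0,-1.3]},
    {"jaw": 0.1,"offset": [-9,-20,-1],"rot": [0,0,-1.3]},
    {"jaw": 0.1,"offset": [-8,-21,-1],"rot": [0,0,-1.3]},
    {"jaw": 0.1,"offset": [-8,-21,-1],"rot": [0,0,-1.3]}
  ]
}}

```text
time_s: 14.55
eef_pos: [0.518, -0.2197, 0.0725]
eef_rot: [-0.001, 0.086, 0.996, 0.001]
wrist_force: [-0.3, 0.9, -0.8]
opening: 0.213
grasp_force: 58.2
```

>>> {"api": "apply_moves", "payload": {
  "moves": [
    {"jaw": 0.1,"offset": [-7,-21,-1],"rot": [0,0,-1.3]},
    {"jaw": 0.1,"offset": [-7,-21,-1],"rot": [0,0,-1.3]},
    {"jaw": 0.1,"offset": [-6,-21,-1],"rot": [0,0,-1.3]},
    {"jaw": 0.1,"offset": [-5,-21,-1],"rot": [0,0,-1.3]},
    {"jaw": 0.1,"offset": [0,0,0],"rot": [0,0,0]}
  ]
}}

```text
time_s: 15.18
eef_pos: [0.5314, -0.3071, 0.0768]
eef_rot: [-0.001, 0.042, 0.999, 0.001]
wrist_force: [-0.3, 0.6, -0.1]
opening: 0.214
grasp_force: 58.3
```

```bash
python3 plan.py .53 -.307 -.024 -4.9 1; python3 - <<'E'
from h import *
im,d=ctrl.camera("wrist");cv2.imwrite("pics/w5.png",im[:,:,::-1])
E
```

```text
pos [ 0.5314 -0.3071  0.0768] yaw 175.2 D [-1.400e+00  1.000e-01 -1.008e+02] rv [ 0.07 -0.11  0.09] q6 -2.2 F [-0.3  0.6 -0.1] op 0.214 t 15.175
[ 1.200e+00 -1.000e-01  1.008e+02] [ 0.07 -0.11  0.09]
```

View pics/w5.png

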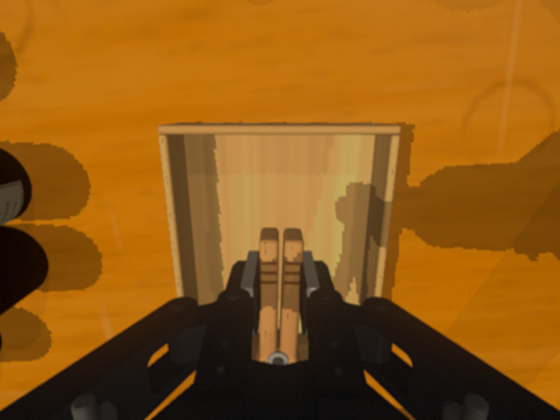

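The held clip is centred over the tray (rim from column 165 to 398). Lower it.

>>> {"api": "apply_moves", "payload": {
  "moves": [
    {"jaw": 0.1,"offset": [1,0,20],"rot": [0,0,0]},
    {"jaw": 0.1,"offset": [0,0,25],"rot": [0,0,0]},
    {"jaw": 0.1,"offset": [0,0,25],"rot": [0,0,0]},
    {"jaw": 0.1,"offset": [0,0,18],"rot": [0,0,0]},
    {"jaw": 0.1,"offset": [0,0,8],"rot": [0,0,0]}
  ]
}}

```text
time_s: 15.85
eef_pos: [0.5302, -0.305, -0.0195]
eef_rot: [-0.001, 0.041, 0.999, 0.001]
wrist_force: [-0.3, 0.8, -0.8]
opening: 0.212
grasp_force: 58.2
```

>>> {"api": "apply_moves", "payload": {
  "moves": [
    {"jaw": 0.1,"offset": [0,0,3],"rot": [0,0,0]},
    {"jaw": 0.1,"offset": [0,0,1],"rot": [0,0,0]},
    {"jaw": 0.1,"offset": [0,0,0],"rot": [0,0,0]},
    {"jaw": 0.1,"offset": [0,0,0],"rot": [0,0,0]},
    {"jaw": 0.1,"offset": [0,0,0],"rot": [0,0,0]}
  ]
}}

```text
time_s: 16.48
eef_pos: [0.5314, -0.3065, -0.021]
eef_rot: [0.0, 0.041, 0.999, -0.0]
wrist_force: [-1.2, 0.1, 0.1]
opening: 0.211
grasp_force: 58.2
```

>>> {"api": "apply_moves", "payload": {
  "moves": [
    {"jaw": 0.1,"offset": [0,0,2],"rot": [0,0,0]},
    {"jaw": 0.1,"offset": [0,0,1],"rot": [0,0,0]},
    {"jaw": 0.1,"offset": [0,0,1],"rot": [0,0,0]},
    {"jaw": 0.1,"offset": [0,0,0],"rot": [0,0,0]},
    {"jaw": 0.1,"offset": [0,0,0],"rot": [0,0,0]}
  ]
}}

```text
time_s: 17.1
eef_pos: [0.5312, -0.3064, -0.0252]
eef_rot: [-0.0, 0.041, 0.999, -0.0]
wrist_force: [-2.1, 0.9, 3.4]
opening: 0.21
grasp_force: 58.3
```

It's touching the floor. Release slowly and lift straight up.

>>> {"api": "apply_moves", "payload": {
  "moves": [
    {"jaw": 0.28,"offset": [0,0,0],"rot": [0,0,0]},
    {"jaw": 0.36,"offset": [0,0,0],"rot": [0,0,0]},
    {"jaw": 0.45,"offset": [0,0,0],"rot": [0,0,0]},
    {"jaw": 0.55,"offset": [0,0,0],"rot": [0,0,0]},
    {"jaw": 0.65,"offset": [0,0,0],"rot": [0,0,0]}
  ]
}}

```text
time_s: 17.73
eef_pos: [0.5313, -0.3064, -0.0254]
eef_rot: [0.0, 0.041, 0.999, -0.0]
wrist_force: [-0.4, 0.4, -0.1]
opening: 0.648
grasp_force: 0.0
```

>>> {"api": "apply_moves", "payload": {
  "moves": [
    {"jaw": 0.65,"offset": [0,0,0],"rot": [0,0,0]},
    {"jaw": 0.65,"offset": [0,0,-10],"rot": [0,0,0]},
    {"jaw": 0.65,"offset": [0,0,-20],"rot": [0,0,0]},
    {"jaw": 0.65,"offset": [0,0,-30],"rot": [0,0,0]},
    {"jaw": 0.65,"offset": [0,0,-40],"rot": [0,0,0]}
  ]
}}

```text
time_s: 18.35
eef_pos: [0.531, -0.3062, 0.0764]
eef_rot: [-0.0, 0.041, 0.999, 0.0]
wrist_force: [-0.2, 0.2, 0.6]
opening: 0.641
grasp_force: 0.0
```

>>> {"api": "apply_moves", "payload": {
  "moves": [
    {"jaw": 0.65,"offset": [0,0,-40],"rot": [0,0,0]},
    {"jaw": 0.65,"offset": [25,0,-40],"rot": [0,0,0]},
    {"jaw": 0.65,"offset": [30,0,-20],"rot": [0,0,0]},
    {"jaw": 0.65,"offset": [30,0,0],"rot": [0,0,0]},
    {"jaw": 0.65,"offset": [0,0,0],"rot": [0,0,0]}
  ]
}}

```text
time_s: 18.98
eef_pos: [0.4456, -0.2996, 0.1767]
eef_rot: [0.001, 0.042, 0.999, -0.001]
wrist_force: [-0.3, -0.3, 0.5]
opening: 0.649
grasp_force: 0.0
```

```bash
python3 - <<'E'
from h import *
print(ctrl.get_obs()["time_s"],ctrl.get_obs()["wrist_force"])
im,d=ctrl.camera("top");cv2.imwrite("pics/end.png",cv2.resize(im[150:250,140:430],None,fx=2.7,fy=2.7,interpolation=cv2.INTER_CUBIC)[:,:,::-1])
E
```

```text
18.975 [-0.27055557 -0.2983201   0.54988799]
```

View pics/end.png

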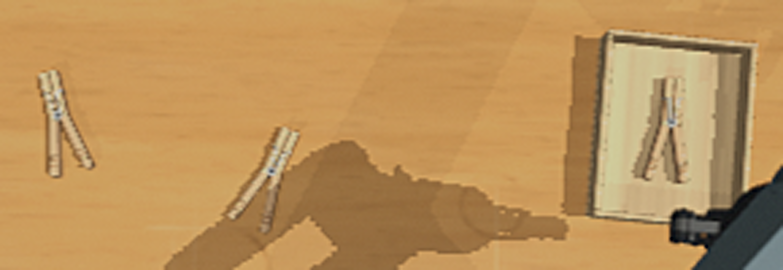

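The weak clip lies flat in the tray at about (668,130), and the two sound clips are still at (62,125) and (268,180). I'm handing in.

```bash
python3 -c "
from bench import ctrl
print(ctrl.hand_in())"
```

```text
the job is handed in; nothing more can be done
None
```

The weak clip was the right-hand one: it squeezed fully home, and it now lies in the tray. The other two resisted a 58 N squeeze and were left where they lay, never lifted. The job was handed in at about 19 s; no verdict came back.

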